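# Hang the rinsing basket to drain and shut the germination chest

### The arm

A 6-joint arm with a two-finger parallel gripper is mounted at the origin on the work surface. World frame = base frame: x ahead of the robot, y to its left, z up, the work surface at z = 0. Lengths are in mm, angles in rad, forces in N, time in s.
With the tool pointing down it reaches from about 350 to 975 mm from the base axis. Payload 7.1 kg.
Tool frame: the origin (TCP) lies at the centre of the arm's flange, where the gripper is bolted on; the fingertips stand 182 mm ahead of it and the grasp point (between the pads) lies 163 mm ahead of it; x points along the fingers, y is the direction in which the jaws open and shut, and the axes are right-handed (so a half turn about x gives the same grasp; the last joint's range is limited). The gripper opens to 88 mm and grips with 3 to 60 N. Pads are 20 mm wide; open, the fingers measure 115 mm over their backs; the gripper's body (75 mm by 178 mm) begins 61 mm behind the grasp point.
Start: joints at [1.117, 0.423, 1.63, -0, 1.089, -0.019], TCP at [263.236, 566.845, 404.675] pointing down, gripper open.
Joint ranges: [-3, 3], [-0.9, 2.11], [0.09, 2.58], [-1.31, 4.45], [0.11, 2.69], [-2.54, 2.54]. Speed limits (rad/s): [2.39, 2.39, 3.01, 3.14, 3.14, 3.14].

### API

Orientations are given as a rotation vector (axis times angle).
In Python, from workcell import readout, viewer, workorder, models gives the robot as it stands. The module is installed in compiled form; this text tells all that it offers.
- The arm moves only by the tool apply_moves, never from a script. Its argument "commands" is a list that holds one entry, the list of rows, each a list of 4 numbers: the shift along the world's x, y, z in m, then the turn about the world's z in rad. A call has 1 to 8 rows; each row is the pose to reach, as a shift and turn from the pose commanded when the call began; what a row does not reach only later rows make up. A row lasts 1/8 s, in which the tool goes at most 62.5 mm and 10.7 degrees, less where a joint would pass 70% of its speed; a pose out of reach is approached as far as the arm can. A call with a gripper value outside its range is refused whole. "gripper" is the finger opening in m, from 0 to 0.0878, set as the call begins (left out, the last holds). The fingers move at their own pace and stop on an object; the grip force is fixed at half the most. Time passes only in rows, so rows that repeat a pose let the fingers close. It gives the time, the measured TCP pose, the force and the opening at its end, in the units of the state.
- readout.get_obs(): the state, without advancing time (a new reading comes with each control period).
- viewer.get_image(name): name is "side" or "top"; returns a dict with "color" (384x512x3 uint8, red, green, blue), "vertical_fov" (degrees; the focal length in pixels is half the picture's height over the tangent of half this angle, whatever the lens; pixels are square), "cx", "cy" (the principal point, pixels), "rvec" (rotation vector, rad) and "tvec" (3), from world to camera coordinates, as OpenCV has them. Camera axes: x right, y down, z forward; pixel columns grow to the right and rows downward; lengths in mm; the calibration is good to about 2 mm. A picture is of the moment at which its call begins. There is no depth.
- workorder.close_job(): hands the job in, once; it reports no verdict.
Trained networks look in the newest picture that a camera, given by its name, has taken for a name from the list of things; names that differ only in an ending like _2 or _b are one class to them, and where a whole thing is asked for, a point or a joint stands for the part that bears it (a point fixed in the world has none). Each returns a list of dicts, best first, with "conf" (0 to 1); they miss things now and then, are a little off and sometimes report something else, mostly with a low value. They report only what shows in the picture. A call takes as long as a camera call. They do not tell look-alikes from the thing itself.
- models.search_frame(camera, label): "position" ([x, y, z] in mm, in world coordinates, good to about 4 mm: the middle of the surface that is visible of it).
- models.place_of(camera, label): "position" ([x, y, z] in mm, in world coordinates, good to about 4 mm: a listed point, or the origin of a listed thing).
The state is a dict: "t": time; "qpos": joint angles; "qvel": joint speeds; "joint_torque": joint torques, N m; "ee_pos": TCP position; "orientation": TCP orientation; "ft_force": force on the tool from outside, world axes, zero at the start; "moment": the same for the moment, N m; "width": finger opening in mm.
Only numpy, scipy, OpenCV 4.12 (cv2) and the standard library are available. Lean on these libraries where they do the work, as an engineer would, in place of code of your own. Each camera call takes 0.05 s, during which the arm holds its last target.

### The job

Lift the rinsing basket out of the open germination chest and hang it by its handle on the hook of the drip stand, so that it hangs freely. Then break the chest's folding lid stay at its orange knee joint and lower the lid until it is fully shut, without letting it slam. Do not disturb the other things on the bench.

Things in the scene. Friction and masses are not known exactly. Their poses are not given: they have to be found in the camera images.
- basket: Loose round steel basket, 0.18-0.35 kg, 60 mm across at the foot, 76 at the rim, 60 tall. Rigid orange hoop handle in its x-z plane: two upright legs, parallel 84 to 150 mm above the foot, 56 mm over their outsides (along x), 48 between; strap 12 mm wide (y), 4 thick. The legs can be gripped together from above. Origin: centre of underside, z up. Starts standing on the chest's 6 mm floor
- basket_bar (a point): middle of the underside of the level bar (5 mm thick) that joins the handle's legs at the top, 145 mm above the basket's foot; this is what rests on the hook. Gripping the legs from their outsides leaves it free
- stand: Fixed drip stand: dark base 150 x 110 x 10 mm, post of radius 8 mm at its x = +66 mm, 210 mm tall; one hook arm, a 10 mm round bar, leaves the post level along the stand's -x, axis 200 mm up, to x = -40, then turns up to its tip at x = -52, 222 mm up. Origin: centre of base underside, z up. Basket clears the post with its bar at x below +15 mm, best near -12, hoop square to the arm
- hook_tip (a point): end of the hook's upturned tip (centre of its 5 mm radius round end)
- hook_root (a point): point on the hook arm's axis where it leaves the post, 200 mm above the table
- chest: Fixed white germination chest, open on top, 260 mm (its x) by 210 (its y) by 120 high, walls and floor 6 mm. Origin: centre of the underside, z up. The lid is hinged along its +y rim; its front is the -y side; the folding lid stay is inside its -x end wall
- lid_hinge (a point): middle of the lid's hinge line, at the top outer edge of the chest's +y side (120 mm up); the line runs along the chest's x
- lid_edge (a point): middle of the lid's free edge, on its inner face, 210 mm from the hinge line. The lid is a green plate 260 x 210 x 8 mm (0.35 kg) with a 16 mm dark lip, 100 mm long, beyond the middle of that edge; its outer (teal) face is 8 mm from the inner one
- lid (a joint): lid angle, rad: 0 shut on the rim, 1.75 at the start (leaning 10 degrees back past upright, to the chest's +y side). Stiff hinge (0.5 N m of friction): the lid stays at any angle and must be pushed, about 2 to 5 N near the free edge, but cannot be closed while the stay is straight
- knee (a point): push point on the axis of the stay's orange knee grip, a cylinder 20 mm across, 50 mm long along the chest's x (from 35 mm towards the links to 15 mm beyond). The stay's two flat 100 mm links run from point stay_foot to a pin on the lid's inner face. Straight, locked just over centre at the start; breaks and stays broken when the grip is pushed some 25 mm down and towards the hinge, square to the links
- stay_knee (a joint): bend of the stay's knee, rad: -0.15 locked straight, grows as it folds, about 0.5 when the knee grip has been pushed 25 mm (a few N), about 2.7 with the lid shut and the stay folded down inside the chest
- pot_a: bystander: black plant pot, 84 mm across, 78 mm tall; origin under its centre
- pot_b: bystander: black plant pot, 84 mm across, 78 mm tall; origin under its centre
- ruler: bystander: flat green ruler 200 x 30 x 5 mm; origin under its centre, x along it
- dish: bystander: clear flat dish, 90 mm across, 14 mm tall; origin under its centre
- bottle: bystander: white bottle, blue cap, 64 mm across, 160 mm tall; origin under its centre
- jar: bystander: amber jar, white cap, 68 mm across, 90 mm tall; origin under its centre
- spatula: bystander: spatula 190 mm long, lying along its x; origin under its middle
- stay_foot (a point): pivot of the stay's lower link, inside the chest's -x end wall, 8 mm below the rim, 150 mm in front of the hinge line; the knee swings about it, parallel to the chest's y-z plane
Mind the look-alikes: they are no part of the job. Leave any purple or red look-alike of the basket alone. What is shaped like the stand but yellow is not meant.

How it is judged (in metres and radians):
On the way, in this order (a step that is already met when the one before it is completed fails the run):
1. the basket hangs by its handle on the hook, let go of, the lid stay not yet broken (x of basket_bar in the frame of stand between -0.048 and 0.058 m and y of basket_bar in the frame of stand between -0.022 and 0.022 m and height (world z) of basket_bar between 0.197 and 0.222 m and contact force between basket and stand above 0.8 N and contact force between basket and the fingers below 0.1 N and value of joint stay_knee below 0.2 rad), for 0.3 s.
2. the stay is broken at its knee (bent more than 0.35 rad) (value of joint stay_knee above 0.35 rad), for 0.1 s.
3. the lid is shut (value of joint lid below 0.035 rad), for 0.2 s.
At the end, for the whole second after the job is handed in: The basket hangs at rest by its handle's top bar on the hook arm (bar's middle within 22 mm of the arm's line, between post and tip, on the arm in height), upright within 0.3 rad; the lid is shut to within 0.035 rad (7 mm at its edge) with the stay folded inside (x of basket_bar in the frame of stand between -0.048 and 0.058 m and y of basket_bar in the frame of stand between -0.022 and 0.022 m and height (world z) of basket_bar between 0.197 and 0.222 m and contact force between basket and stand above 0.8 N and angle between basket's own z axis and vertical below 0.3 rad and linear speed of basket below 0.05 m/s and value of joint lid below 0.035 rad and value of joint stay_knee above 2 rad); the robot touches nothing.
It fails at once if the lid slams (closing faster than 2.5 rad/s) (velocity of joint lid below -2.5 rad/s).
It fails at once if a bystander is shifted by more than 40 mm (distance of any of pot_a, pot_b, ruler, dish, bottle, jar, spatula from where it was at the start of the episode above 0.04 m).
It also fails if it takes over 72 s, if anything falls off the work surface, if the arm or the gripper's body presses on something with over 40 N, if the wrist force passes 120 N, or if a joint passes its speed limit or range.

## Working session

There is one attempt and no reset: what is moved stays moved. The work goes in short steps, Python scripts to look and compute and a tool call to move; the robot and the scene stay as the last step left them, time stands still between calls to the robot, and variables do not carry over. Pictures are saved under pics/ and viewed, and the job is handed in when it is done.

Besides the shell and the picture viewer there is one more tool, called after ">>>" by a JSON object that holds its "method" and its "body", one argument or row to a line. apply_moves: Moves the arm, as the interface text tells. Its arguments: {"type":"object","properties":{"commands":{"type":"array","items":{"type":"array","items":{"type":"array","items":{"type":"number"}}}},"gripper":{"type":"number"}},"required":["commands"]}

```bash
mkdir -p pics; cat > h.py <<'E'
import numpy as np, cv2
from workcell import readout, viewer, workorder, models
def cam(n):
    im=viewer.get_image(n); f=192/np.tan(np.radians(im['vertical_fov'])/2)
    R=cv2.Rodrigues(np.array(im['rvec'],float))[0]; t=np.array(im['tvec'],float)
    K=np.array([[f,0,im['cx']],[0,f,im['cy']],[0,0,1]])
    return im['color'],K,R,t
def proj(c,p):
    _,K,R,t=c; q=(K@(R@np.atleast_2d(p).T+t[:,None])).T; return q[:,:2]/q[:,2:]
def ray(c,u,v):
    _,K,R,t=c; d=R.T@np.linalg.solve(K,[u,v,1.]); return -R.T@t,d/np.linalg.norm(d)
def atz(c,u,v,z):
    o,d=ray(c,u,v); return o+d*(z-o[2])/d[2]
def tri(c1,p1,c2,p2):
    o1,d1=ray(c1,*p1);o2,d2=ray(c2,*p2)
    A=np.stack([d1,-d2],1); s=np.linalg.lstsq(A,o2-o1,rcond=None)[0]
    a=o1+d1*s[0];b=o2+d2*s[1]; return (a+b)/2,np.linalg.norm(a-b)
def save(c,name,crop=None,sc=1):
    im=c[0]
    if crop: im=im[crop[1]:crop[3],crop[0]:crop[2]]
    im=cv2.resize(im,None,fx=sc,fy=sc,interpolation=cv2.INTER_CUBIC)
    cv2.imwrite('pics/'+name,im[:,:,::-1])
E
python3 - <<'E'
from h import *
for n in ['side','top']:
    c=cam(n); save(c,n+'0.png',sc=1.5); print(n,c[1][0,0],-c[2].T@c[3])
    for l in ['basket','basket_bar','stand','hook_tip','hook_root','chest','lid_hinge','lid_edge','knee','stay_foot','pot_a','ruler','dish','bottle','jar','spatula']:
        print(l,[(np.round(d['position']).tolist(),round(d['conf'],2),proj(c,d['position'])[0].round().tolist()) for d in models.place_of(n,l)])
print(readout.get_obs())
E
```

```text
side 413.42396436969346 [  125.9887161  -1030.90107458   834.95635179]
basket [([545.0, 303.0, 119.0], 0.42, [247.0, 174.0])]
basket_bar [([599.0, 173.0, 148.0], 0.53, [272.0, 181.0])]
stand [([183.0, -355.0, 1.0], 0.71, [185.0, 359.0]), ([497.0, -441.0, -0.0], 0.7, [320.0, 355.0]), ([536.0, -231.0, 2.0], 0.62, [299.0, 292.0])]
hook_tip [([509.0, -183.0, 224.0], 0.84, [288.0, 220.0]), ([162.0, -310.0, 221.0], 0.67, [164.0, 278.0]), ([341.0, -159.0, -2.0], 0.23, [227.0, 291.0])]
hook_root [([554.0, -281.0, 197.0], 0.66, [319.0, 247.0]), ([215.0, -403.0, 200.0], 0.58, [197.0, 310.0])]
chest [([551.0, 195.0, 0.0], 0.75, [257.0, 215.0]), ([535.0, -232.0, 0.0], 0.47, [299.0, 293.0])]
lid_hinge [([546.0, 304.0, 118.0], 0.91, [247.0, 175.0])]
lid_edge [([552.0, 339.0, 326.0], 0.56, [246.0, 119.0]), ([550.0, 195.0, 1.0], 0.2, [257.0, 215.0])]
knee [([467.0, 226.0, 176.0], 0.55, [232.0, 173.0])]
stay_foot [([440.0, 154.0, 109.0], 0.74, [231.0, 200.0]), ([466.0, 230.0, 175.0], 0.68, [232.0, 172.0])]
pot_a [([757.0, -64.0, -3.0], 0.93, [340.0, 246.0]), ([681.0, -367.0, -5.0], 0.78, [369.0, 317.
[... 1831 characters left out ...]
0, 111.0], 0.54, [216.0, 211.0])]
{'t': 1.7, 'qpos': array([ 1.11703532e+00,  4.23098930e-01,  1.62988313e+00,  3.94042505e-06,
        1.08861388e+00, -1.89727369e-02]), 'qvel': array([ 2.46171702e-04, -3.95454097e-04,  8.40351131e-05,  6.84918870e-06,
       -2.49870045e-05,  1.33144781e-03]), 'joint_torque': array([-6.18195809e-04, -5.44563389e+01, -2.74041706e+01,  6.44582114e-02,
        1.68330094e-02,  2.67665740e-06]), 'ee_pos': array([263.2180864 , 566.8590748 , 404.68236959]), 'orientation': array([ 0.34099423,  1.54376986, -0.34099799]), 'ft_force': array([-0.5171029 , -0.65697366,  1.1157126 ]), 'moment': array([ 0.04237096, -0.04752386,  0.0116532 ]), 'width': 87.83785885390989}
```

View pics/side0.png

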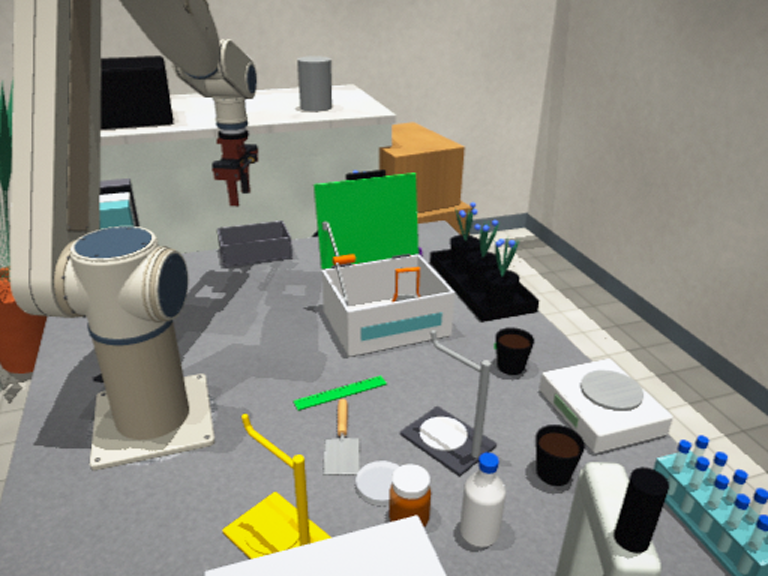

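View pics/top0.png

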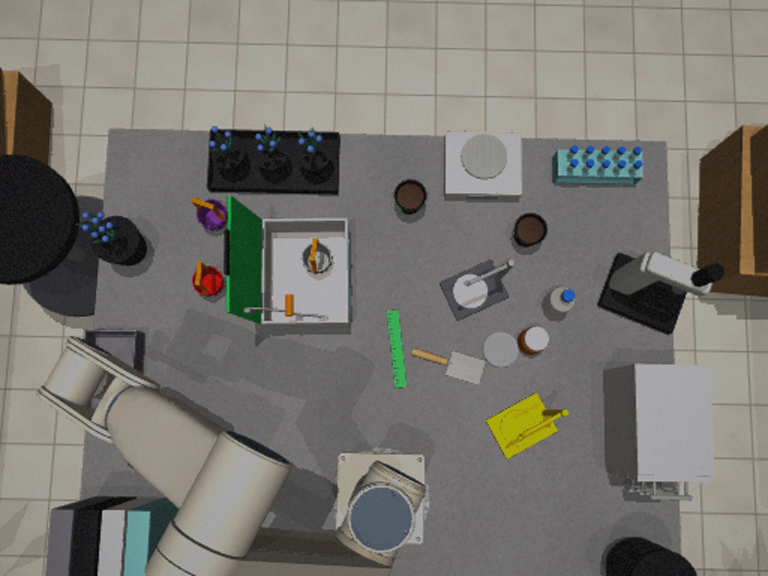

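Candidates: the steel basket in the chest (top px 212,172) is the target. The purple one (140,143) and red one (139,187) are look-alikes. The dark stand (316,193) is the right one, not the yellow one (349,284). I'll check with close crops.

```bash
python3 - <<'E'
from h import *
a=cam('side'); b=cam('top')
A=a[0][150:240,190:310]; B=b[0][135:225,150:240+30]
C=a[0][205:325,255:345]; D=b[0][165:225,285:365]
r=lambda x,w,h: cv2.resize(x,(w,h),interpolation=cv2.INTER_CUBIC)
cv2.imwrite('pics/c1.png',np.hstack([r(A,400,300),r(B,400,300)])[:,:,::-1])
cv2.imwrite('pics/c2.png',np.hstack([r(C,400,533),r(D,400,300) if 0 else np.vstack([r(D,400,300),np.zeros((233,400,3),np.uint8)])])[:,:,::-1])
E
```

```text
(no output)
```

View pics/c1.png

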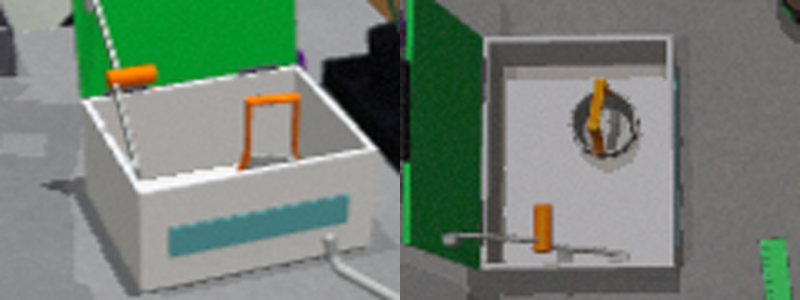

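View pics/c2.png

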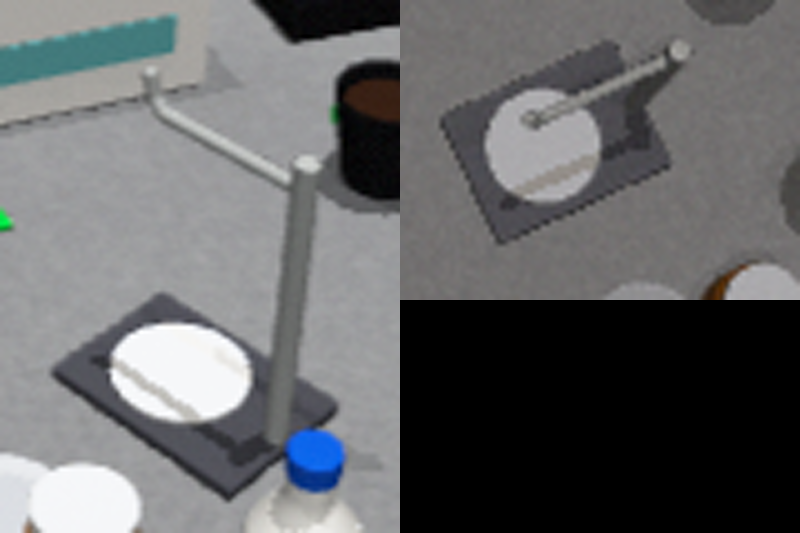

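```bash
python3 - <<'E'
from h import *
a=cam('side'); b=cam('top')
for p in [(263.8,179.4),(280,179.1)]: print('bar side',atz(a,*p,156).round(1))
for p in [(209.7,159),(208.2,173.4)]: print('bar top',atz(b,*p,156).round(1))
S=[atz(a,*p,10) for p in [(266.7,288.9),(291.5,271.4),(330.8,296.6),(306.8,316.8)]]
T=[atz(b,*p,10) for p in [(293,189),(327.4,173),(339,198),(305,213.4)]]
for Q in (S,T):
    Q=np.array(Q)[:,:2]; print('corners',Q.round(1).tolist(),'ctr',Q.mean(0).round(1))
    print([(np.linalg.norm(Q[i]-Q[(i+1)%4]).round(1),np.degrees(np.arctan2(*(Q[(i+1)%4]-Q[i])[::-1])).round(1)) for i in range(4)])
print('tip',tri(a,(289,221.2),b,(311.6,188.8)))
# averaging nets
for l in ['hook_tip','hook_root','basket_bar','knee','stay_foot','lid_hinge','lid_edge','chest','basket','stand']:
    for n in ['side','top']:
        for i in range(2):
            c=cam(n); print(l,n,[(np.round(d['position'],1).tolist(),round(d['conf'],2)) for d in models.place_of(n,l)[:3]])
# chest rim corners via top crop px -> z=120 
E
```

```text
bar side [569.  179.9 156. ]
bar side [624.4 165.1 156. ]
bar top [618.4 173.1 156. ]
bar top [565.2 176.7 156. ]
corners [[448.1, -197.0], [545.5, -148.1], [609.2, -280.9], [513.4, -329.2]] ctr [ 529.  -238.8]
[(np.float64(109.0), np.float64(26.7)), (np.float64(147.2), np.float64(-64.4)), (np.float64(107.3), np.float64(-153.3)), (np.float64(147.4), np.float64(116.3))]
corners [[541.1, -141.1], [607.7, -274.9], [509.8, -320.0], [446.6, -188.5]] ctr [ 526.3 -231.1]
[(np.float64(149.5), np.float64(-63.5)), (np.float64(107.8), np.float64(-155.2)), (np.float64(146.0), np.float64(115.7)), (np.float64(105.7), np.float64(26.6))]
tip (array([ 506.74380963, -188.77240308,  225.31358466]), np.float64(3.2026102528405564))
hook_tip side [([157.3, -304.1, 219.6], 0.95), ([509.1, -179.8, 223.8], 0.6), ([342.6, -162.1, -3.5], 0.2)]
hook_tip side [([510.0, -180.0, 223.4], 0.93), ([156.6, -309.6, 221.5], 0.88)]
hook_tip top [([508.6, -189.4, 220.2], 0.7), ([160.0, -309.0, 225.9], 0.61)]
hook_tip top [([161.4, -310.2, 224.2], 0.84), ([507.2, -187.2, 220.1], 0.58)]
hook_root side [([552.0, -279.9, 196.
[... 1594 characters left out ...]
550.5, 195.7, -2.7], 0.77)]
chest side [([551.8, 196.7, -3.9], 0.77)]
chest top [([553.0, 199.8, -0.8], 0.59), ([530.9, -234.0, -5.3], 0.34)]
chest top [([550.9, 198.4, -1.8], 0.82)]
basket side []
basket side []
basket top [([595.3, 176.1, 9.2], 0.72), ([707.9, 447.6, 1.6], 0.72), ([554.6, -282.4, 198.4], 0.7)]
basket top [([594.8, 179.9, 6.8], 0.87), ([704.9, 448.6, 0.4], 0.8), ([530.8, 450.4, 1.9], 0.56)]
stand side [([530.3, -232.3, -0.5], 0.81), ([181.6, -354.2, 1.3], 0.7)]
stand side [([182.0, -354.4, -0.0], 0.82), ([597.0, 173.1, 150.6], 0.59)]
stand top [([529.9, -233.4, -2.3], 0.96), ([182.6, -357.3, 3.3], 0.78)]
stand top [([187.1, -354.4, 0.7], 0.91), ([529.2, -229.8, -1.9], 0.6)]
```

The crops confirm it: a steel basket with an orange hoop inside the chest, and the dark stand with its hook tip towards +y. Next I'll refine the handle yaw and work out the moves.

```bash
python3 - <<'E'
from h import *
from scipy.spatial.transform import Rotation as Ro
o=readout.get_obs(); R=Ro.from_rotvec(o['orientation']).as_matrix(); print(R.round(3), 'jaw deg',np.degrees(np.arctan2(R[1,1],R[0,1])))
a=cam('side'); b=cam('top')
from scipy.optimize import minimize
# model fit: hoop silhouette sample vs orange mask, both cams
def mask(c):
    h=cv2.cvtColor(c[0],cv2.COLOR_RGB2HSV); return ((h[...,0]<20)&(h[...,1]>150)&(h[...,2]>70)).astype(np.uint8)
def hoop(x,y,yaw):
    P=[]
    for s in (-26,26):
        for z in np.linspace(100,148,25):
            for w in (-6,6): P.append([s,w,z])
    for q in np.linspace(-26,26,27):
        for w in (-6,0,6): P.append([q,w,149])
    P=np.array(P); cs,sn=np.cos(yaw),np.sin(yaw)
    return np.c_[x+cs*P[:,0]-sn*P[:,1], y+sn*P[:,0]+cs*P[:,1], P[:,2]+6]
ds=[]
for c,(x0,y0,x1,y1) in ((a,(255,170,290,205)),(b,(195,150,225,185))):
    m=np.zeros_like(mask(c)); m[y0:y1,x0:x1]=mask(c)[y0:y1,x0:x1]
    ds.append((c,cv2.distanceTransform(1-m,cv2.DIST_L2,5),m))
def cost(p,w=(1,.5)):
    t=0
    for k,(c,d,m) in enumerate(ds):
        uv=proj(c,hoop(*p)); iu=cv2.remap(d,uv[:,:1].astype(np.float32),uv[:,1:].astype(np.float32),1)
        ys,xs=np.nonzero(m); D=np.hypot(xs[:,None]-uv[:,0],ys[:,None]-uv[:,1]).min(1)
        if k==1: D=D*0
        t+=w[k]*((iu**2).mean()+(np.maximum(D-.7,0)**2).mean())
    return t
for w in ((1,0.),(1,.5),(0.0,1)):
  best=min((minimize(lambda q:cost((q[0],q[1],q[2]/100),w),[597,174,y],method='Nelder-Mead') for y in (-30,-10,10)),key=lambda r:r.fun)
  print(w,best.x.round(2),best.fun)
E
```

```text
[[ 0.     0.421  0.907]
 [ 0.     0.907 -0.421]
 [-1.     0.    -0.   ]] jaw deg 65.0878030549457
(1, 0.0) [590.2  162.94  -8.54] 1.8949089233921284
(1, 0.5) [592.4  171.32  -8.38] 3.277304154418268
(0.0, 1) [589.93 175.95 -10.37] 0.34896573424339294
```

>>> {"method": "apply_moves", "body": {
  "commands": [
    [[0.012,-0.052,0.01,-0.17],[0.025,-0.105,0.02,-0.34],[0.037,-0.157,0.02,-0.51],[0.05,-0.21,0.02,-0.68],[0.062,-0.262,0.02,-0.85],[0.075,-0.315,0.02,-1.02],[0.097,-0.367,0.02,-1.2],[0.097,-0.367,0.02,-1.223]]
  ],
  "gripper": 0.0878
}}

```text
t: 7.0
ee_pos: [361.1, 197.1, 424.9]
orientation: [1.279, 1.162, -1.278]
ft_force: [0.1, -0.1, -0.3]
width: 87.9
```

>>> {"method": "apply_moves", "body": {
  "commands": [
    [[0.059,-0.007,0,0],[0.117,-0.013,0,0],[0.176,-0.02,0,0],[0.235,-0.026,0,0],[0.235,-0.026,-0.02,0],[0.235,-0.026,-0.04,0],[0.235,-0.026,-0.04,0]]
  ]
}}

```text
t: 7.88
ee_pos: [594.6, 174.9, 382.9]
orientation: [1.269, 1.17, -1.275]
ft_force: [0.3, -0.7, 0.1]
width: 87.9
```

```bash
python3 - <<'E'
from h import *
from scipy.spatial.transform import Rotation as Ro
o=readout.get_obs(); R=Ro.from_rotvec(o['orientation']).as_matrix(); print(o['ee_pos'],np.degrees(np.arctan2(R[1,1],R[0,1])),o['qpos'].round(2))
a=cam('side'); b=cam('top')
A=a[0][120:225,200:320]; B=b[0][115:220,150:270]
r=lambda x: cv2.resize(x,(400,350),interpolation=cv2.INTER_CUBIC)
cv2.imwrite('pics/d1.png',np.hstack([r(A),r(B)])[:,:,::-1])
E
```

```text
[594.62591884 174.85606075 382.86017722] -4.889245420515182 [0.27 0.44 1.66 0.   1.05 0.35]
```

View pics/d1.png

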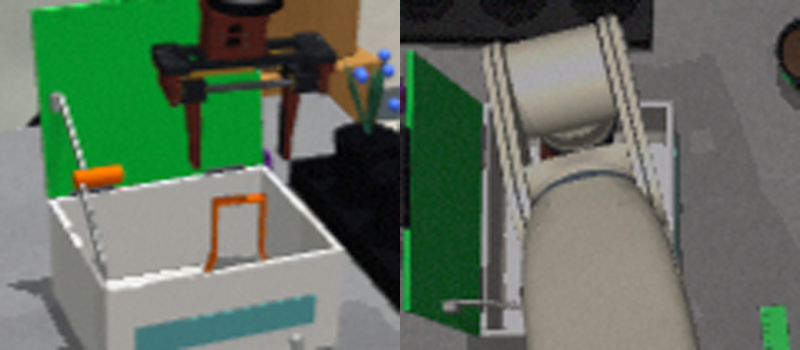

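```bash
python3 - <<'E'
from h import *
a=cam('side')
for p in [(594.6,174.9,201),(595,174,156),(570,176,156),(620,172,156),(597,174,156)]:
    q=proj(a,p)[0]; print(p,q.round(1),((q-[200,120])*3.333).round(0))
for i in range(3):
    cam('side');print([np.round(d['position'],1).tolist() for d in models.place_of('side','basket_bar')])
E
```

```text
(594.6, 174.9, 201) [271.5 167.6] [238. 158.]
(595, 174, 156) [271.3 179.1] [238. 197.]
(570, 176, 156) [264.4 179.9] [215. 199.]
(620, 172, 156) [278.1 178.4] [260. 195.]
(597, 174, 156) [271.8 179. ] [239. 197.]
[[597.4, 171.7, 148.4], [530.8, -231.2, 1.5]]
[[598.3, 172.9, 154.0]]
[]
```

>>> {"method": "apply_moves", "body": {
  "commands": [
    [[0.002,-0.001,-0.03,0],[0.002,-0.001,-0.06,0],[0.002,-0.001,-0.085,0],[0.002,-0.001,-0.097,0],[0.002,-0.001,-0.097,0]]
  ]
}}

```text
t: 8.95
ee_pos: [597.2, 172.8, 287.2]
orientation: [1.272, 1.167, -1.274]
ft_force: [-0.7, 1.4, -0.9]
width: 87.9
```

>>> {"method": "apply_moves", "body": {
  "commands": [
    [[0,0,0,0],[0,0,0,0],[0,0,0,0],[0,0,0,0],[0,0,0,0],[0,0,0,0]]
  ],
  "gripper": 0.03
}}

```text
t: 9.7
ee_pos: [597.3, 172.9, 288.1]
orientation: [1.273, 1.167, -1.273]
ft_force: [-2.5, 0.5, 5.8]
width: 56.0
```

```bash
python3 - <<'E'
from h import *
o=readout.get_obs(); print(o['ee_pos'],o['ft_force'],o['width'])
a=cam('side'); save(a,'e1.png',(200,120,320,225),5)
E
```

```text
[597.25116613 172.92278806 288.14135721] [-2.51467874  0.4948143   5.76773301] 56.020403599931974
```

View pics/e1.png

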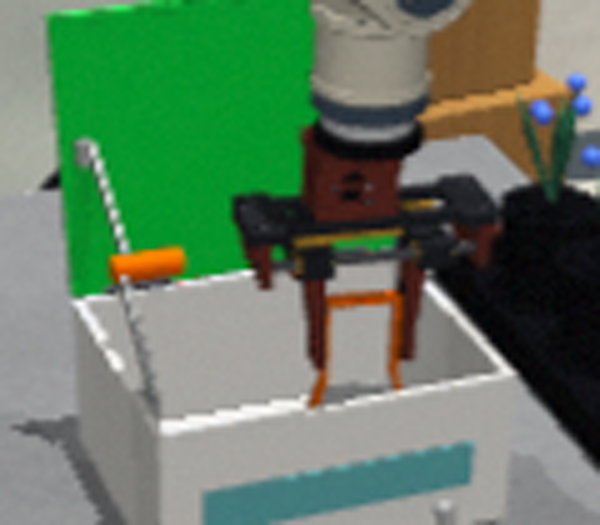

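The hoop is gripped: width is 56.0 mm, and in the crop both fingers sit on the legs with the bar free. Lifting.

>>> {"method": "apply_moves", "body": {
  "commands": [
    [[0,0,0.015,0],[0,0,0.045,0],[0,0,0.08,0],[0,0,0.115,0],[0,0,0.147,0],[0,0,0.147,0],[0,0,0.147,0]]
  ]
}}

```text
t: 10.62
ee_pos: [596.7, 172.6, 433.5]
orientation: [1.272, 1.168, -1.275]
ft_force: [-0.8, -0.1, -2.5]
width: 56.2
```

```bash
python3 - <<'E'
from h import *
o=readout.get_obs(); print(o['ee_pos'],o['ft_force'],o['width'])
a=cam('side'); save(a,'e2.png',(200,80,320,225),4)
for i in range(3):
    c=cam('side');print([(np.round(d['position'],1).tolist(),round(d['conf'],2)) for d in models.place_of('side','basket_bar')[:2]])
E
```

```text
[596.72727524 172.64133777 433.47112055] [-0.79128806 -0.05799541 -2.5165286 ] 56.16482276027374
[([598.1, 173.6, 292.6], 0.97), ([680.6, -366.9, -2.8], 0.37)]
[([599.3, 176.2, 293.8], 0.58)]
[([599.8, 172.4, 297.3], 0.83), ([545.7, 303.4, 120.7], 0.48)]
```

View pics/e2.png

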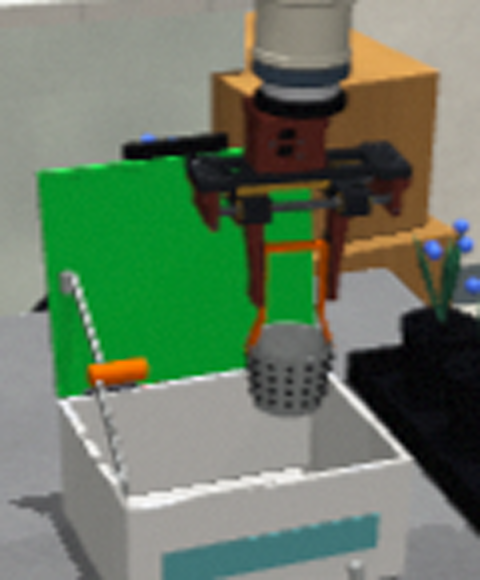

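>>> {"method": "apply_moves", "body": {
  "commands": [
    [[-0.01,-0.025,0,0.05],[-0.03,-0.07,0,0.14],[-0.054,-0.125,0,0.24],[-0.078,-0.18,0,0.34],[-0.1,-0.235,-0.01,0.44],[-0.118,-0.274,-0.025,0.53],[-0.124,-0.288,-0.035,0.53],[-0.124,-0.288,-0.035,0.53]]
  ]
}}

```text
t: 11.98
ee_pos: [473.1, -115.5, 399.1]
orientation: [0.879, 1.387, -0.88]
ft_force: [-0.5, -0.8, -3.3]
width: 56.0
```

```bash
cat > m.py <<'E'
from h import *
from scipy.spatial.transform import Rotation as Ro
o=readout.get_obs(); R=Ro.from_rotvec(o['orientation']).as_matrix(); print(o['ee_pos'],o['ft_force'],o['width'],np.degrees(np.arctan2(R[1,1],R[0,1])),o['qpos'].round(2))
E
python3 - <<'E'
from m import *
a=cam('side'); b=cam('top')
save(a,'f1.png',(200,140,360,320),3); save(b,'f2.png',(230,120,370,240),4)
for n in ('side','top','side','top'):
  for l in ('basket_bar','hook_tip','hook_root'):
    c=cam(n);print(n,l,[(np.round(d['position'],1).tolist(),round(d['conf'],2)) for d in models.place_of(n,l)[:3]])
E
```

```text
[ 473.07837047 -115.51675171  399.09114886] [-0.45198547 -0.75782733 -3.27734756] 55.95454167579231 25.20856524329355 [-0.26  0.23  1.93  0.    0.98 -0.7 ]
side basket_bar [([473.8, -112.4, 261.8], 0.92)]
side hook_tip [([509.0, -183.1, 222.8], 0.82), ([158.4, -309.3, 223.1], 0.66), ([681.8, -364.5, -2.1], 0.24)]
side hook_root [([211.9, -400.9, 198.3], 0.97), ([553.7, -284.0, 197.6], 0.62)]
top basket_bar [([704.5, 448.6, 147.7], 0.84), ([531.6, 450.1, 144.5], 0.83), ([471.6, -115.9, 264.6], 0.46)]
top hook_tip [([509.4, -188.2, 219.4], 0.87), ([159.7, -310.0, 225.7], 0.71)]
top hook_root [([213.3, -408.4, 199.8], 0.96)]
side basket_bar [([473.3, -113.3, 260.8], 0.83)]
side hook_tip [([510.0, -180.4, 223.3], 0.87), ([158.7, -309.8, 224.6], 0.72), ([464.7, 228.0, 173.5], 0.54)]
side hook_root [([553.4, -279.9, 199.1], 0.8), ([212.8, -401.8, 198.4], 0.65)]
top basket_bar [([706.6, 449.2, 145.2], 0.92), ([533.5, 455.1, 144.7], 0.72), ([343.7, -160.9, 1.8], 0.6)]
top hook_tip [([160.7, -310.1, 223.2], 0.87), ([546.0, 301.8, 118.5], 0.68), ([508.3, -189.9, 218.4], 0.56)]
top hook_root [([212.0, -406.7, 199.5], 0.79), ([556.9, -284.8, 200.4], 0.75)]
```

View pics/f1.png

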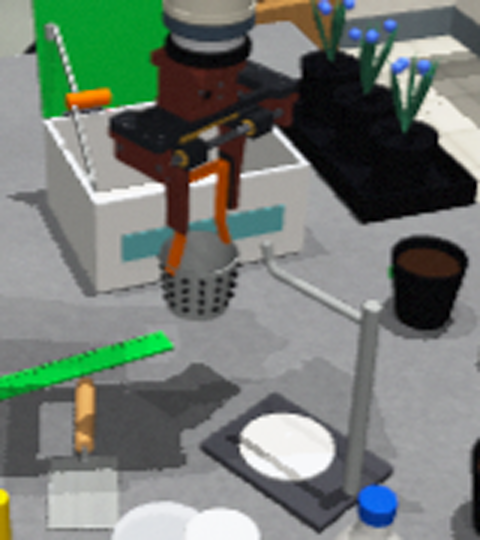

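View pics/f2.png

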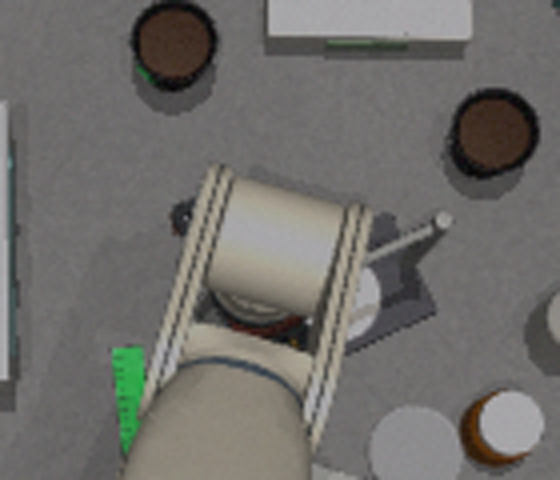

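>>> {"method": "apply_moves", "body": {
  "commands": [
    [[0.004,-0.008,-0.012,0],[0.013,-0.026,-0.018,0],[0.023,-0.047,-0.018,0],[0.033,-0.068,-0.018,0],[0.043,-0.089,-0.018,0],[0.05,-0.103,-0.018,0],[0.052,-0.107,-0.018,0],[0.052,-0.107,-0.018,0]]
  ]
}}

```text
t: 14.28
ee_pos: [525.1, -222.1, 381.5]
orientation: [0.877, 1.387, -0.877]
ft_force: [0.1, 0.5, -2.5]
width: 55.9
```

```bash

python3 - <<'E'
from m import *
a=cam('side'); b=cam('top')
save(a,'g1.png',(250,170,360,320),4); 
for n in ('side','top','side','top'):
  for l in ('basket_bar','hook_tip'):
    c=cam(n);print(n,l,[(np.round(d['position'],1).tolist(),round(d['conf'],2)) for d in models.place_of(n,l)[:3]])
E
```

```text
[ 525.12029072 -222.14876718  381.54393236] [ 0.09965524  0.4559726  -2.46383853] 55.90034162392151 25.36725487203128 [-0.42  0.37  1.77  0.    1.   -0.86]
side basket_bar [([526.4, -222.4, 241.6], 0.9)]
side hook_tip [([158.2, -307.8, 221.9], 0.84), ([513.4, -181.9, 225.3], 0.77), ([680.9, -363.4, -2.0], 0.7)]
top basket_bar [([532.7, 453.5, 148.4], 0.65), ([706.1, 448.8, 144.0], 0.55), ([676.1, -363.2, 1.2], 0.16)]
top hook_tip [([163.1, -310.8, 224.6], 0.59), ([507.2, -188.7, 219.9], 0.46)]
side basket_bar [([526.5, -222.3, 241.6], 0.91)]
side hook_tip [([510.8, -182.9, 223.8], 0.8)]
top basket_bar [([704.5, 448.7, 147.0], 0.69), ([532.3, 452.9, 145.3], 0.63), ([371.7, -31.0, 1.9], 0.49)]
top hook_tip [([162.0, -313.1, 224.7], 0.69), ([551.4, 198.6, 2.2], 0.63), ([506.0, -189.4, 219.4], 0.4)]
```

View pics/g1.png

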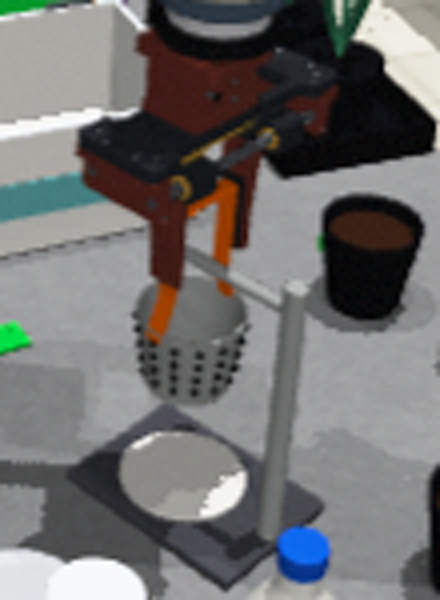

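The arm threads between the hoop legs. Lowering.

>>> {"method": "apply_moves", "body": {
  "commands": [
    [[0,0,-0.012,0],[0,0,-0.024,0],[0,0,-0.031,0],[0,0,-0.034,0],[0,0,-0.034,0]]
  ]
}}

```text
t: 15.8
ee_pos: [525.3, -222.2, 347.4]
orientation: [0.877, 1.387, -0.877]
ft_force: [0.1, -1.0, -3.2]
width: 56.0
```

>>> {"method": "apply_moves", "body": {
  "commands": [
    [[0,0,-0.002,0],[0,0,-0.004,0],[0,0,-0.004,0]]
  ]
}}

```text
t: 16.18
ee_pos: [525.2, -222.1, 343.6]
orientation: [0.877, 1.387, -0.877]
ft_force: [0.4, 0.4, -1.8]
width: 55.5
```

```bash

python3 - <<'E'
from m import *
a=cam('side')
save(a,'g2.png',(250,170,360,320),4); 
E
```

```text
[ 525.19780044 -222.14986876  343.64575916] [ 0.38191319  0.43344494 -1.82791306] 55.515701243954304 25.38041661763471 [-0.42  0.42  1.8  -0.    0.92 -0.86]
```

View pics/g2.png

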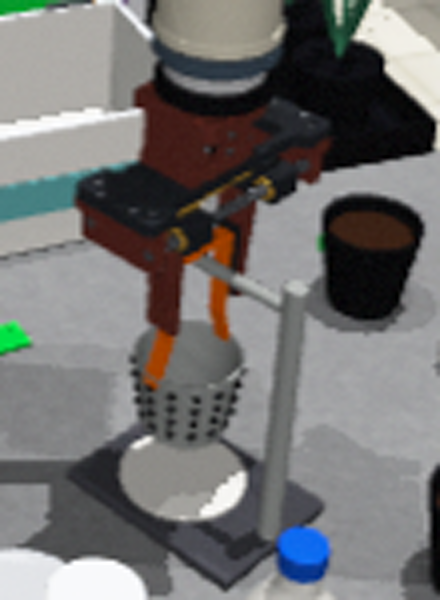

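>>> {"method": "apply_moves", "body": {
  "commands": [
    [[0,0,-0.001,0],[0,0,-0.002,0],[0,0,-0.002,0]]
  ]
}}

```text
t: 16.6
ee_pos: [525.3, -222.2, 342.0]
orientation: [0.877, 1.387, -0.877]
ft_force: [-0.6, 0.0, -0.1]
width: 55.8
```

>>> {"method": "apply_moves", "body": {
  "commands": [
    [[0,0,-0.001,0],[0,0,-0.0015,0],[0,0,-0.0015,0]]
  ]
}}

```text
t: 16.98
ee_pos: [525.3, -222.2, 341.7]
orientation: [0.877, 1.386, -0.877]
ft_force: [-5.6, 2.2, 12.2]
width: 56.3
```

>>> {"method": "apply_moves", "body": {
  "commands": [
    [[0,0,0.001,0],[0,0,0.001,0]]
  ]
}}

```text
t: 17.23
ee_pos: [525.3, -222.2, 341.8]
orientation: [0.877, 1.386, -0.877]
ft_force: [-2.6, 2.0, 6.3]
width: 55.6
```

>>> {"method": "apply_moves", "body": {
  "commands": [
    [[0,0,0,0],[0,0,0,0],[0,0,0,0],[0,0,0,0]]
  ],
  "gripper": 0.0878
}}

```text
t: 17.73
ee_pos: [525.3, -222.2, 341.0]
orientation: [0.877, 1.387, -0.877]
ft_force: [0.5, 0.4, -0.1]
width: 86.9
```

```bash

python3 - <<'E'
from m import *
a=cam('side')
save(a,'g3.png',(250,170,360,320),4); 
print([(np.round(d['position'],1).tolist(),round(d['conf'],2)) for d in models.place_of('side','basket_bar')[:3]])
E
```

```text
[ 525.26693172 -222.15429852  341.00492588] [ 0.54093009  0.44490017 -0.06443326] 86.92169036136912 25.382209303534403 [-0.42  0.43  1.8   0.    0.92 -0.86]
[([526.2, -223.2, 201.2], 0.96)]
```

View pics/g3.png

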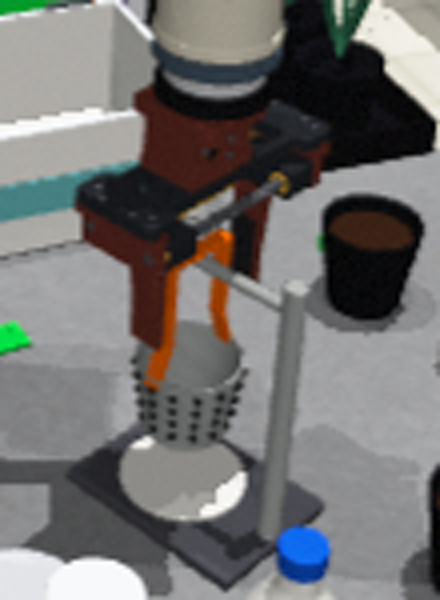

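Released and hanging. I'll let it settle, then raise straight up.

>>> {"method": "apply_moves", "body": {
  "commands": [
    [[0,0,0,0],[0,0,0.01,0],[0,0,0.03,0],[0,0,0.05,0],[0,0,0.08,0],[0,0,0.12,0],[0,0,0.16,0],[0,0,0.18,0]]
  ]
}}

```text
t: 18.82
ee_pos: [525.3, -222.2, 524.6]
orientation: [0.877, 1.383, -0.876]
ft_force: [-0.1, -0.5, -0.6]
width: 87.8
```

```bash

python3 - <<'E'
from m import *
a=cam('side')
save(a,'g4.png',(200,120,360,320),3); 
for n in ('side','top'):
  for l in ('basket_bar','knee','stay_foot','lid_edge'):
    c=cam(n);print(n,l,[(np.round(d['position'],1).tolist(),round(d['conf'],2)) for d in models.place_of(n,l)[:3]])
E
```

```text
[ 525.25084943 -222.15943516  524.59853309] [-0.08470581 -0.53785013 -0.57363913] 87.75889630902267 25.381967726460378 [-0.42  0.22  1.63  0.    1.29 -0.86]
side basket_bar [([525.5, -220.6, 202.7], 0.79)]
side knee [([465.3, 229.4, 174.9], 0.64)]
side stay_foot [([442.3, 152.5, 106.9], 0.98)]
side lid_edge [([547.3, 339.7, 325.3], 0.64)]
top basket_bar [([703.1, 453.9, 146.2], 0.71), ([498.7, -438.1, 1.9], 0.7)]
top knee [([466.9, 229.0, 181.1], 0.72), ([543.1, 341.4, 325.1], 0.45)]
top stay_foot [([436.7, 149.6, 110.1], 0.86)]
top lid_edge [([541.3, 338.0, 328.1], 0.67)]
```

View pics/g4.png

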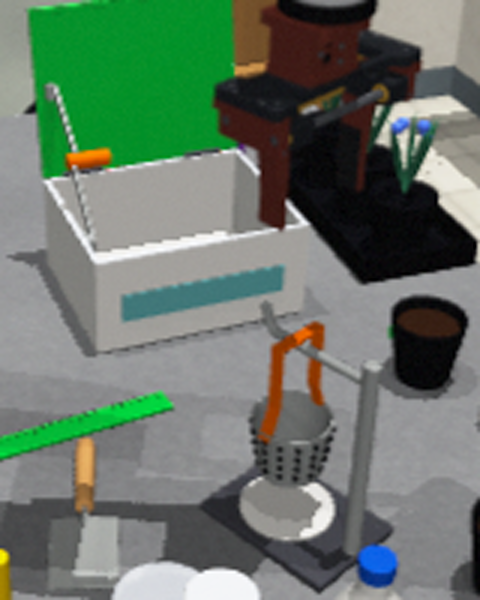

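The basket hangs freely (side crop: the bar sits on the arm between post and tip). Next, the knee, with the jaw along the chest's x and the fingers closed.

>>> {"method": "apply_moves", "body": {
  "commands": [
    [[-0.003,0.03,0,-0.03],[-0.011,0.085,0,-0.1],[-0.02,0.145,0,-0.18],[-0.028,0.205,-0.02,-0.25],[-0.037,0.265,-0.04,-0.3],[-0.045,0.325,-0.065,-0.35],[-0.053,0.385,-0.085,-0.395],[-0.061,0.435,-0.105,-0.395]]
  ],
  "gripper": 0
}}

```text
t: 20.68
ee_pos: [463.8, 214.8, 416.0]
orientation: [1.175, 1.231, -1.173]
ft_force: [1.1, 0.3, 0.3]
width: 11.4
```

>>> {"method": "apply_moves", "body": {
  "commands": [
    [[0,0.01,-0.01,0],[0,0.01,-0.02,0],[0,0.01,-0.02,0]]
  ]
}}

```text
t: 21.05
ee_pos: [464.4, 221.7, 395.7]
orientation: [1.174, 1.231, -1.176]
ft_force: [0.8, -0.3, 0.2]
width: 0.5
```

```bash

python3 - <<'E'
from m import *
a=cam('side')
p=o['ee_pos']-[0,0,182]; print('tip px in crop',(proj(a,p)[0]-[190,90])*5,(proj(a,[465.5,227.5,176.5])[0]-[190,90])*5)
save(a,'k1.png',(190,90,310,210),5); 
E
```

```text
[464.3668289  221.66328959 395.66395702] [ 0.80204206 -0.30326374  0.22098068] 0.47921495750550747 2.682856411320121 [ 0.42  0.27  1.88 -0.    0.99  0.38]
tip px in crop [208.36447655 367.28966703] [208.58970737 411.368779  ]
```

View pics/k1.png

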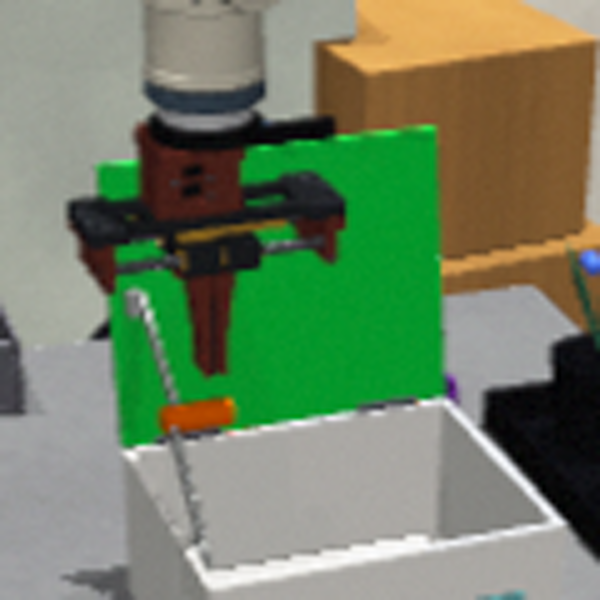

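>>> {"method": "apply_moves", "body": {
  "commands": [
    [[0,0,-0.01,0],[0,0,-0.02,0],[0,0.001,-0.027,0],[0,0.003,-0.03,0],[0,0.006,-0.034,0],[0,0.009,-0.038,0],[0,0.011,-0.041,0],[0,0.012,-0.042,0]]
  ]
}}

```text
t: 22.1
ee_pos: [464.2, 235.0, 354.1]
orientation: [1.173, 1.232, -1.174]
ft_force: [-0.4, -0.5, 2.2]
width: 0.6
```

```bash

python3 - <<'E'
from m import *
a=cam('side')
save(a,'k2.png',(190,90,310,210),5); 
print([(np.round(d['position'],1).tolist(),round(d['conf'],2)) for d in models.place_of('side','knee')[:3]])
E
```

```text
[464.16411027 235.02419735 354.06396863] [-0.39915009 -0.53381046  2.23995132] 0.6293253996958131 2.768659211921794 [ 0.45  0.34  1.9  -0.    0.9   0.4 ]
[([468.2, 239.0, 160.6], 0.64)]
```

View pics/k2.png

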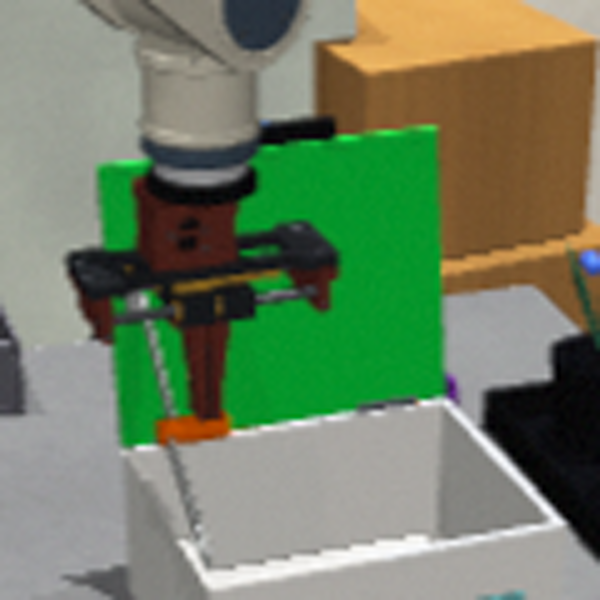

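>>> {"method": "apply_moves", "body": {
  "commands": [
    [[0,0.002,-0.003,0],[0,0.004,-0.006,0],[0,0.006,-0.009,0],[0,0.008,-0.012,0],[0,0.009,-0.014,0],[0,0.009,-0.014,0]]
  ]
}}

```text
t: 22.95
ee_pos: [464.3, 243.9, 340.0]
orientation: [1.174, 1.232, -1.174]
ft_force: [0.0, -0.7, 0.7]
width: 0.6
```

```bash

python3 - <<'E'
from m import *
a=cam('side')
save(a,'k3.png',(190,90,310,210),5); 
print([(np.round(d['position'],1).tolist(),round(d['conf'],2)) for d in models.place_of('side','knee')[:3]],[(np.round(d['position'],1).tolist(),round(d['conf'],2)) for d in models.place_of('side','lid_edge')[:3]])
E
```

```text
[464.26781145 243.91802753 339.99106266] [ 0.04969219 -0.6876497   0.68475558] 0.6378953692339082 2.747545270586476 [0.46 0.37 1.9  0.   0.87 0.41]
[([524.9, -223.7, 204.4], 0.48), ([464.4, 245.9, 146.0], 0.44)] [([551.1, 318.7, 329.5], 0.63)]
```

View pics/k3.png

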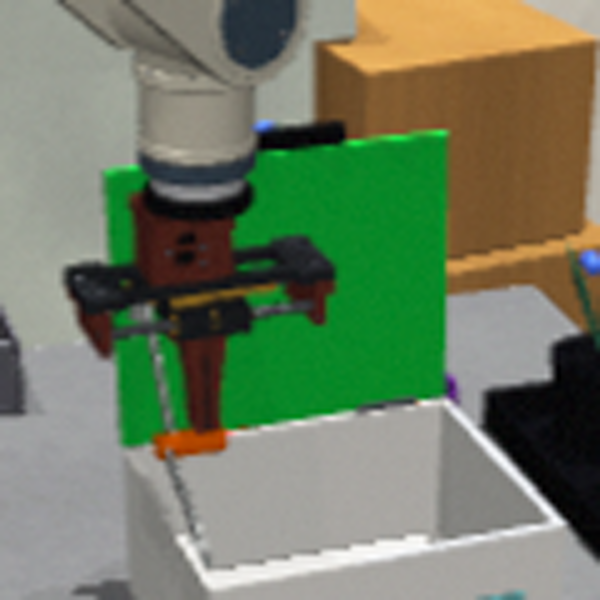

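The stay is broken: the knee moved about 35 mm and the lid has already come forward (edge y 340 to 319). Backing off up and over to behind the lid.

>>> {"method": "apply_moves", "body": {
  "commands": [
    [[0,-0.005,0.015,0],[0,-0.02,0.05,0],[0,-0.03,0.1,0],[0,-0.03,0.155,0],[0,-0.03,0.21,0],[0,-0.03,0.24,0],[0,-0.03,0.24,0]]
  ]
}}

```text
t: 23.98
ee_pos: [464.1, 213.6, 583.6]
orientation: [1.179, 1.229, -1.168]
ft_force: [-0.2, 0.0, -0.5]
width: 0.6
```

```bash

python3 - <<'E'
from m import *
for n in ('side','top'):
  for l in ('knee','lid_edge','basket_bar'):
    c=cam(n); print(n,l,[(np.round(d['position'],1).tolist(),round(d['conf'],2)) for d in models.place_of(n,l)[:3]])
E
```

```text
[464.12330647 213.61971717 583.64954606] [-0.15278183  0.04185576 -0.46640555] 0.552277174238796 2.742643613910986 [0.41 0.08 1.67 0.   1.39 0.36]
side knee [([461.6, 245.0, 143.5], 0.54), ([547.2, 301.8, 119.4], 0.32)]
side lid_edge [([546.9, 318.2, 328.0], 0.78)]
side basket_bar [([526.0, -219.4, 203.4], 0.95)]
top knee []
top lid_edge [([761.6, -59.0, -1.6], 0.31)]
top basket_bar [([706.9, 450.0, 145.9], 0.92), ([521.2, -223.6, 205.9], 0.72), ([532.8, 453.4, 144.5], 0.58)]
```

>>> {"method": "apply_moves", "body": {
  "commands": [
    [[0.02,0.04,0,0],[0.045,0.09,0,0],[0.065,0.135,0,0],[0.082,0.172,0,0],[0.082,0.172,-0.03,0],[0.082,0.172,-0.065,0],[0.082,0.172,-0.095,0],[0.082,0.172,-0.095,0]]
  ]
}}

```text
t: 25.58
ee_pos: [545.8, 385.6, 482.4]
orientation: [1.169, 1.233, -1.178]
ft_force: [-0.1, 0.3, 0.5]
width: 0.5
```

```bash

python3 - <<'E'
from m import *
a=cam('side')
save(a,'l1.png',(190,70,330,210),4); 
E
```

```text
[545.84407048 385.62760085 482.39713767] [-0.12743289  0.25425258  0.45206458] 0.4895092222423459 2.7520962575895886 [ 0.6   0.42  1.45 -0.    1.28  0.55]
```

View pics/l1.png

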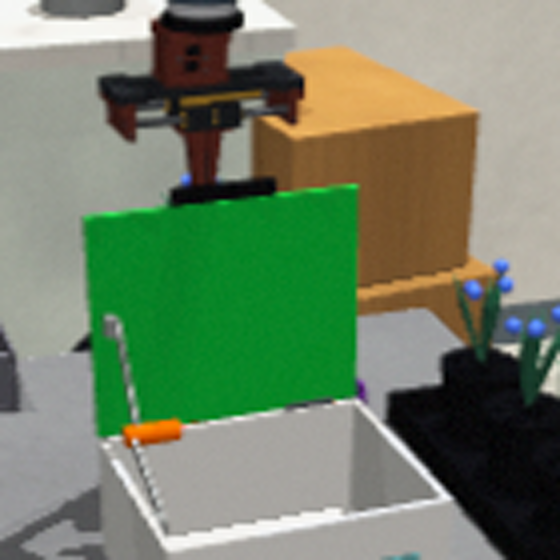

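```bash

python3 - <<'E'
import numpy as np
r=190
for th in [1.66,1.6,1.5,1.4,1.3,1.2,1.1,1.0,.9,.8,.7,.6,.5,.4,.3,.2,.1,.05,0,-.03]:
    y=301-r*np.cos(th)+8*np.sin(th); z=120+r*np.sin(th)+8*np.cos(th)
    print(th,'dy %.3f dz %.3f'%((y+10-385.6)/1e3,(z+182-482.4)/1e3))
E
```

```text
1.66 dy -0.050 dz 0.008
1.6 dy -0.061 dz 0.009
1.5 dy -0.080 dz 0.010
1.4 dy -0.099 dz 0.008
1.3 dy -0.118 dz 0.005
1.2 dy -0.136 dz -0.000
1.1 dy -0.154 dz -0.007
1.0 dy -0.171 dz -0.016
0.9 dy -0.186 dz -0.027
0.8 dy -0.201 dz -0.039
0.7 dy -0.215 dz -0.052
0.6 dy -0.227 dz -0.067
0.5 dy -0.238 dz -0.082
0.4 dy -0.246 dz -0.099
0.3 dy -0.254 dz -0.117
0.2 dy -0.259 dz -0.135
0.1 dy -0.263 dz -0.153
0.05 dy -0.264 dz -0.163
0 dy -0.265 dz -0.172
-0.03 dy -0.265 dz -0.178
```

>>> {"method": "apply_moves", "body": {
  "commands": [
    [[0.001,-0.025,0.005,0],[0.002,-0.043,0.008,0],[0.003,-0.055,0.009,0],[0.003,-0.068,0.01,0],[0.004,-0.08,0.01,0],[0.005,-0.093,0.009,0],[0.006,-0.106,0.007,0],[0.006,-0.118,0.005,0]]
  ]
}}

```text
t: 26.62
ee_pos: [552.3, 267.0, 489.6]
orientation: [1.173, 1.232, -1.174]
ft_force: [1.0, 1.7, -0.5]
width: 0.6
```

```bash

python3 - <<'E'
from m import *
a=cam('side')
save(a,'l2.png',(190,70,330,210),4); 
print([(np.round(d['position'],1).tolist(),round(d['conf'],2)) for d in models.place_of('side','lid_edge')[:3]])
E
```

```text
[552.30753913 266.9586996  489.58334166] [ 1.00934457  1.6684     -0.54446738] 0.6355945477756543 2.7458603742289576 [ 0.43  0.32  1.57 -0.    1.24  0.38]
[([552.6, 242.7, 321.0], 0.82), ([532.9, -228.9, 2.3], 0.66)]
```

View pics/l2.png

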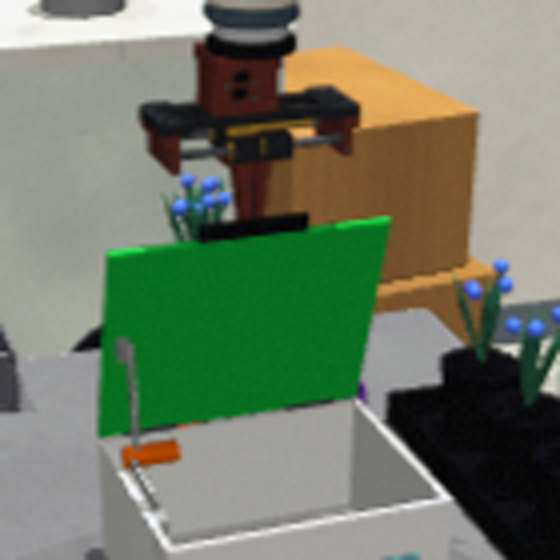

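>>> {"method": "apply_moves", "body": {
  "commands": [
    [[0.001,-0.018,-0.005,0],[0.002,-0.036,-0.012,0],[0.003,-0.053,-0.021,0],[0.003,-0.068,-0.032,0],[0.004,-0.083,-0.044,0],[0.005,-0.097,-0.057,0],[0.005,-0.109,-0.072,0],[0.006,-0.12,-0.087,0]]
  ]
}}

```text
t: 27.72
ee_pos: [558.2, 147.1, 402.0]
orientation: [1.174, 1.232, -1.174]
ft_force: [-0.6, 1.1, -0.1]
width: 0.6
```

```bash

python3 - <<'E'
from m import *
a=cam('side')
save(a,'l3.png',(190,70,330,210),4); 
print([(np.round(d['position'],1).tolist(),round(d['conf'],2)) for d in models.place_of('side','lid_edge')[:3]])
E
```

```text
[558.19671604 147.05560049 401.96047313] [-0.5554247   1.09278004 -0.09249623] 0.6335194170062735 2.744445450729494 [0.24 0.36 1.74 0.   1.05 0.19]
[([559.6, 119.0, 220.3], 0.59)]
```

View pics/l3.png

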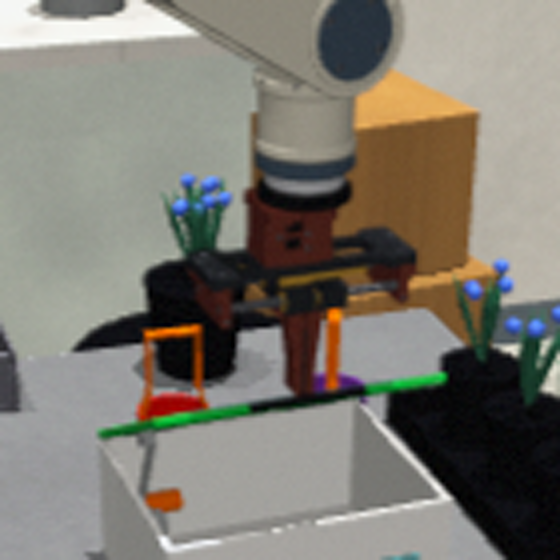

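>>> {"method": "apply_moves", "body": {
  "commands": [
    [[0,-0.008,-0.017,0],[0.001,-0.015,-0.034,0],[0.001,-0.021,-0.05,0],[0.001,-0.024,-0.063,0],[0.001,-0.025,-0.073,0],[0.001,-0.026,-0.08,0],[0.001,-0.027,-0.085,0],[0.001,-0.027,-0.088,0]]
  ]
}}

```text
t: 28.82
ee_pos: [559.3, 120.9, 315.1]
orientation: [1.174, 1.231, -1.174]
ft_force: [-0.9, -0.6, 0.5]
width: 0.2
```

>>> {"method": "apply_moves", "body": {
  "commands": [
    [[0,0,-0.002,0],[0,0,-0.003,0],[0,0,-0.003,0]]
  ]
}}

```text
t: 29.2
ee_pos: [559.3, 120.9, 312.3]
orientation: [1.174, 1.231, -1.174]
ft_force: [0.1, -0.2, -0.3]
width: 0.6
```

```bash

python3 - <<'E'
from m import *
a=cam('side')
save(a,'l4.png',(190,70,330,210),4); 
print([(np.round(d['position'],1).tolist(),round(d['conf'],2)) for d in models.place_of('side','lid_edge')[:3]])
E
```

```text
[559.27255529 120.87233345 312.25996798] [ 0.13417398 -0.17810367 -0.31944422] 0.625543665877135 2.7483792515173002 [0.19 0.47 1.81 0.   0.86 0.14]
[([558.0, 93.4, 119.7], 0.69)]
```

View pics/l4.png

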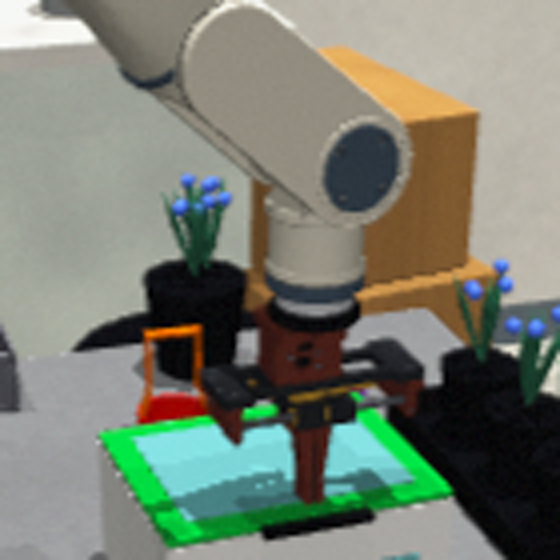

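>>> {"method": "apply_moves", "body": {
  "commands": [
    [[0,0,-0.001,0],[0,0,-0.002,0],[0,0,-0.003,0],[0,0,-0.003,0]]
  ]
}}

```text
t: 29.8
ee_pos: [559.3, 120.8, 310.3]
orientation: [1.174, 1.231, -1.174]
ft_force: [-3.8, -0.8, 10.0]
width: 0.2
```

>>> {"method": "apply_moves", "body": {
  "commands": [
    [[0,0,-0.001,0],[0,0,-0.0015,0],[0,0,-0.0015,0]]
  ]
}}

```text
t: 30.18
ee_pos: [559.3, 120.8, 310.1]
orientation: [1.174, 1.231, -1.173]
ft_force: [-8.1, -1.7, 23.3]
width: 0.4
```

Firm stop (23 N) at tip height 128 mm, which is the lid top when shut. Retreating and checking.

>>> {"method": "apply_moves", "body": {
  "commands": [
    [[0,0,0.01,0],[0,0,0.03,0],[0,0,0.07,0],[0,0,0.12,0],[-0.02,0.02,0.16,0],[-0.05,0.05,0.16,0],[-0.08,0.1,0.16,0],[-0.1,0.12,0.16,0]]
  ]
}}

```text
t: 31.18
ee_pos: [457.9, 242.5, 467.9]
orientation: [1.173, 1.232, -1.172]
ft_force: [-0.3, -0.6, 0.3]
width: 0.4
```

```bash

python3 - <<'E'
from m import *
a=cam('side');b=cam('top')
save(a,'z1.png',(190,100,350,330),2.5);save(b,'z2.png',(120,100,390,300),2.5)
for n in ('side','top','side'):
  for l in ('lid_edge','basket_bar','knee'):
    c=cam(n);print(n,l,[(np.round(d['position'],1).tolist(),round(d['conf'],2)) for d in models.place_of(n,l)[:3]])
for l in ['pot_a','ruler','dish','bottle','jar','spatula']:
    c=cam('top');print(l,[(np.round(d['position'],1).tolist(),round(d['conf'],2)) for d in models.place_of('top',l)[:3]])
E
```

```text
[457.89732007 242.49577362 467.92600792] [-0.27757868 -0.59997471  0.27234831] 0.3976695133255743 2.829973113019607 [0.46 0.19 1.8  0.   1.15 0.41]
side lid_edge [([555.7, 92.5, 117.1], 0.79)]
side basket_bar [([524.3, -223.2, 203.3], 0.74), ([533.8, 450.8, 145.3], 0.69), ([704.7, 451.4, 146.6], 0.68)]
side knee [([498.2, -437.4, -0.8], 0.5)]
top lid_edge [([550.5, 94.7, 118.7], 0.91)]
top basket_bar [([705.4, 450.7, 146.2], 0.87), ([520.3, -224.9, 204.4], 0.65), ([530.3, 451.7, 148.8], 0.52)]
top knee []
side lid_edge [([558.0, 90.3, 116.0], 0.75)]
side basket_bar [([523.9, -221.3, 204.2], 0.69), ([532.9, 447.1, 146.2], 0.64), ([704.7, 448.7, 148.3], 0.51)]
side knee []
pot_a [([760.9, -60.7, -0.7], 0.82), ([676.5, -365.7, -1.3], 0.61)]
ruler [([370.5, -33.7, 1.6], 0.79)]
dish [([375.8, -302.1, 2.2], 0.74)]
bottle [([498.0, -436.6, 1.6], 0.62)]
jar [([397.3, -375.5, -0.9], 0.62)]
spatula []
```

View pics/z1.png

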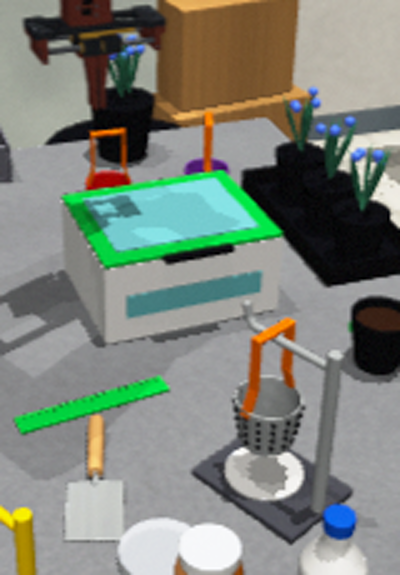

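View pics/z2.png

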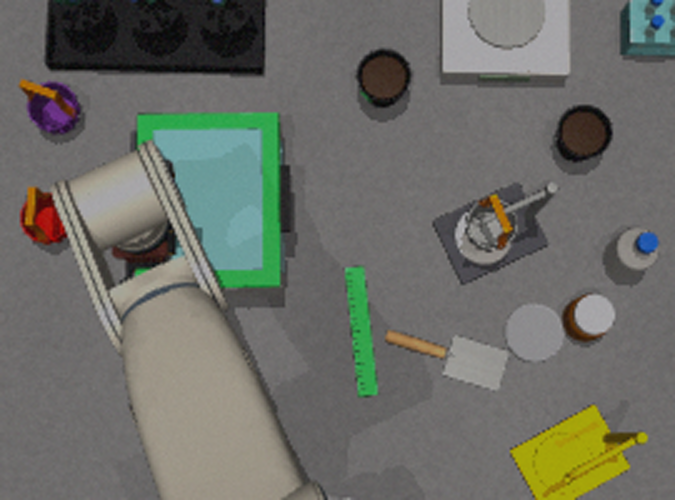

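The lid is shut, the basket hangs upright on the hook, the bystanders haven't moved, and the gripper is clear.

```bash
python3 -c "
from workcell import workorder
print(workorder.close_job())"
```

```text
the job is handed in; nothing more can be done
None
```

The basket is hanging on the drip stand's hook, the lid stay was broken at its knee and the lid is shut. I handed the job in with the clock at about 31 s of the 72 allowed. The hand-in gave no verdict.

- **Basket:** I gripped it by both handle legs, lifted it out of the chest, slid the hook between the legs and lowered it until the bar rested on the arm. The last pictures show it hanging upright, with the bar at about (524, -222, 204) mm, on the arm between post and tip.
- **Stay and lid:** I pushed the knee about 35 mm with closed fingers, and it stayed broken. I then swung the lid shut from behind at about 0.8 rad/s. It met a firm stop of 23 N with the fingertips at 128 mm, the lid's shut height. After retreating, the lid edge was measured at 116–119 mm; fully shut is 120.
- **Bystanders and robot:** The pots, ruler, dish, bottle and jar measured within about 5 mm of their starting places. The robot is clear of everything.
- **Not confirmed:**
  - The position network did not find the spatula in the last check, but both pictures show it in its old place.
  - The knee is hidden under the shut lid, so I could not see directly that the stay is folded.

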